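# Check the hand brake of the hub turntable

## Robot

A 7-joint arm with a two-finger parallel gripper is mounted at the origin on the work surface. World frame = base frame: x ahead of the robot, y to its left, z up, the work surface at z = 0. Lengths are in m, angles in rad, forces in N, time in s.
With the tool pointing down it reaches from about 0.425 to 0.925 m from the base axis. Payload 6.8 kg.
Tool frame: the origin (TCP) lies midway between the tips of the shut fingers; the grasp point (between the pads) lies 19 mm behind it; z points along the fingers, y is the direction in which the jaws open and shut (so a half turn about z gives the same grasp; the last joint's range is limited). The gripper opens to 85 mm and grips with 20 to 120 N. Pads are 22 mm wide; open, the fingers measure 114 mm over their backs; the gripper's body (76 mm by 85 mm) begins 54 mm behind the grasp point. The pads swing forward as they close: fully open they stand 13 mm farther back than shut.
Start: joints at [1.084, 0.477, 0.022, 1.555, -0.011, 1.109, -0.083], TCP at [0.25, -0.627, 0.231] pointing down, gripper open.
Joint ranges: [-2.96, 2.96], [-0.34, 2.1], [-1.41, 1.46], [0.24, 2.44], [-1.37, 4.51], [0.17, 1.92], [-2.96, 2.96]. Speed limits (rad/s): [2.39, 2.39, 3.14, 3.14, 3.14, 3.14, 3.14].

## Interface

Orientations are given as a unit quaternion [w, x, y, z].
In Python, from station import readout, eyes, ticket gives the robot as it stands. The module is installed in compiled form; this text tells all that it offers.
- The arm moves only by the shell command python3 -m crank 'ROWS' [FORCE]. ROWS is JSON, a list of rows, each an object of numbers: "jaw": the opening in per cent of the stroke, from 0 (shut) to 100 (fully open); "x", "y", "z": the shift along the tool's x, y, z in mm; "ax", "ay", "az": the turn, a rotation vector about the tool's x, y, z in degrees. In form: [{"jaw": .., "x": .., "y": .., "z": .., "ax": .., "ay": .., "az": ..}, ...]. A call has 1 to 12 rows; each row shifts and turns the commanded pose from where the row before left it, along the tool's axes as they then stand; what a row does not reach is not made up. A row lasts 1/8 s, in which the tool goes at most 62.5 mm and 10.7 degrees, less where a joint would pass 70% of its speed; a pose out of reach is approached as far as the arm can. A call with a gripper value outside its range is refused whole. The fingers move at their own pace and stop on an object; FORCE is the grip in N (left out, the last holds). Time passes only in rows, so rows that do not move let the fingers close. It gives the time, the measured TCP pose, the force and the opening at its end, in the units of the state.
- readout.get_obs(): the state, without advancing time (a new reading comes with each control period).
- eyes.read_camera(name): name is "side" or "top" or "wrist"; returns (picture, depth): 384x512x3 uint8, red, green, blue; 384x512 float32, m along the optical axis (not along the pixel's ray), 0 where there is no reading.
- eyes.calibration(name): a dict with "fx", "fy", "cx", "cy" (pixels), "R" (3x3) and "t" (3): a world point X has camera coordinates R X + t. Camera axes: x right, y down, z forward; pixel columns grow to the right and rows downward; lengths in m; the calibration is good to about 2 mm. A picture is of the moment at which its call begins: read the wrist's pose just before it. calibration takes no time and is no camera call; for the wrist camera it gives the pose at the moment of the call.
- ticket.hand_in(): hands the job in, once; it reports no verdict.
The state is a dict: "t": time; "q": joint angles; "joint_vel": joint speeds; "joint_torque": joint torques, N m; "eef_pos": TCP position; "tool_rot": TCP orientation; "contact_force": force on the tool from outside, world axes, zero at the start; "torque": the same for the moment, N m; "gripper_width": opening from 0.0 (shut) to 1.0 (fully open).
Only numpy, scipy, OpenCV 4.12 (cv2) and the standard library are available. Lean on these libraries where they do the work, as an engineer would, in place of code of your own. Each camera call takes 0.05 s, during which the arm holds its last target. There are 200 camera calls.

## Task

Check the hand brake of the hub inspection turntable: with the outside of the fingers, press the brake lever in towards its grip bar until it comes up hard and stops by itself, short of the bar, and finish while still holding it firmly pressed there so that the remaining gap can be seen. Only press the lever from its front, steadily and without ramming it: do not grip, pinch or hook it, do not take hold of the bar or push the turntable, and leave the loose parts on the counter where they lie.

Things in the scene. Friction and masses are not known exactly. Their poses are not given: they have to be found in the camera images.
- stand: Bench stand bolted to the counter: grey base plate 200 x 225 x 12 mm with a turntable for propeller hubs and, beside it, a grip bar with hand brake lever, master cylinder and steel pipe. Origin on the counter under the spindle axis, z up. The bar points along the stand's -y; the lever stands in front of it, on the -x side. Place and yaw differ each time.
- grip_bar: Fixed horizontal bar along the stand's -y, 22 mm thick, with a ribbed black rubber grip 32 mm in diameter and 120 mm long (from 203 to 323 mm from the spindle axis). Origin on the bar's axis 125 mm above the counter, directly over the stand's origin; same axes as the stand. Not to be touched.
- brake_lever (a joint): Lever angle in rad about its upright pivot: 0 at rest, grows as it is pressed towards the bar. A light spring returns it (1 to 2 N at the pad). Somewhere from 0.12 to 0.28 rad, differing each time, its knuckle meets the push rod and it comes up hard: each further mm at the pad then takes 3 to 4 N. Held there it is still 10 mm or more clear of the grip; only forced would it reach it, at 0.43.
- lever_blade: Straight plain aluminium lever, 120 mm long, 10 thick, 14 high, level with the bar (axis 125 mm above the counter), with a ball end 17 mm wide. Origin at the pivot, which is 48 mm in front of the bar's axis and 190 mm along it from the spindle axis. The blade runs along its -y; its x points the way it is pressed. At rest it leans out from the bar by 0.20 rad.
- lever_pad (a point): Point on the front face of the blade (facing away from the bar), at mid height, 92 mm from the pivot: a good place to press. Moves with the lever; same axes as the blade, x being the way to press. Free space in front of it and below it, but for loose parts up to 31 mm high on the counter.
- blade_back: The rear half of the blade, the face towards the bar, moving with it; same origin and axes as the blade. Fingers pressing here mean that the lever is pinched or hooked.
- push_rod: Steel push rod, 12 mm thick, of the black master cylinder beside the lever's pivot; origin at the middle of its free end, where the lever's knuckle meets it. It does not move; how far it stands out sets how early the lever comes up hard.
- turntable: Turning part of the stand on the spindle axis: steel brake disc 170 mm in diameter at 55 mm height, dark face plate, and an aluminium propeller spacer (flanges 116 mm in diameter) whose top is 145 mm above the counter. Origin on the counter on the spindle axis. Not to be pushed.
- hub_bolt: Loose stainless hub bolt lying down, 86 mm long, hexagon head 22 mm across flats, shank 13 mm. Origin under its middle. Bystander.
- castle_nut: Loose brass castle nut, 26 mm across flats, 20 mm high. Origin under its centre. Bystander.
- torque_adapter: Loose black anodized crowfoot torque adapter, 67 x 44 x 16 mm. Origin under it, near its middle. Bystander.
- thread_cap: Loose red plastic thread protector cap, 35 mm in diameter, 30 mm high. Origin under its centre. Bystander.

How it is judged:
At the end, for the whole second after the job is handed in: Lever still and against its stop: knuckle on the push rod with over 5 N, fingers pressing the blade with 3 to 30 N from in front of it, lever between 0.11 and 0.40 rad, nothing touching the bar (under 1 N), no loose part moved by 20 mm (contact force between the fingers and lever_blade between 3 and 30 N and contact force between lever_blade and push_rod above 5 N and value of joint brake_lever between 0.11 and 0.4 rad and velocity of joint brake_lever between -0.05 and 0.05 rad/s and x of the grasp point in the frame of lever_pad below -0.003 m and contact force between anything else and grip_bar below 1 N and distance of each of hub_bolt, castle_nut, torque_adapter, thread_cap from where it was at the start of the episode below 0.02 m); the arm keeps its last pose, push and grip.
It fails at once if the lever is rammed or forced (more than 45 N) (contact force between the fingers and lever_blade above 45 N).
It fails at once if the lever is pinched or hooked: the fingers press on the rear half of the blade, with more than 2 N (contact force between the fingers and blade_back above 2 N).
It fails at once if the bar is taken hold of or pushed, with more than 3 N (contact force between anything else and grip_bar above 3 N).
It fails at once if the turntable is pushed, with more than 3 N (contact force between the arm and turntable above 3 N).
It fails at once if a loose part is shifted or lifted by more than 20 mm (distance of any of hub_bolt, castle_nut, torque_adapter, thread_cap from where it was at the start of the episode above 0.02 m).
It also fails if it takes over 32 s, if anything falls off the work surface, if the arm or the gripper's body presses on something with over 40 N, if the wrist force passes 120 N, or if a joint passes its speed limit or range.

## Working session

There is one attempt and no reset: what is moved stays moved. The work goes in short steps, Python scripts to look and compute and a shell command to move; the robot and the scene stay as the last step left them, time stands still between calls to the robot, and variables do not carry over. Pictures are saved under pics/ and viewed, about 8 in all and at most 12, crops included, and the job is handed in when it is done.

```bash
mkdir -p pics
cat > h.py <<'E'
from station import readout, eyes, ticket
import numpy as np, cv2
def shot(n,f):
    c=eyes.calibration(n); p,d=eyes.read_camera(n)
    np.savez(f'pics/{f}.npz',p=p,d=d,**{k:np.array(v) for k,v in c.items()})
    cv2.imwrite(f'pics/{f}.png',p[:,:,::-1]); return p,d,c
def load(f): return np.load(f'pics/{f}.npz')
def pts(f):  # world xyz per pixel from depth
    a=load(f); d=a['d']; v,u=np.mgrid[:384,:512]
    C=np.stack([(u-a['cx'])/a['fx']*d,(v-a['cy'])/a['fy']*d,d],-1)
    return (C-a['t'])@a['R'],a['p'],d   # R^T (C-t)
E
python3 - <<'E'
from h import *
for n in('top','side'): shot(n,n+'0')
a=cv2.imread('pics/top0.png');b=cv2.imread('pics/side0.png')
cv2.imwrite('pics/both.png',cv2.resize(np.vstack([a,b]),None,fx=.78,fy=.78))
print(readout.get_obs())
for n in('top','side'):
  c=eyes.calibration(n);print(n,c['fx'],-np.array(c['R']).T@c['t'],c['R'])
E
```

```text
{'t': 0.1, 'q': array([ 1.08386582,  0.4777275 ,  0.0223488 ,  1.55633274, -0.01149649,
        1.10931326, -0.08309322]), 'joint_vel': array([ 0.00128318, -0.00179663, -0.00071395, -0.00272112,  0.00023685,
        0.00021268,  0.0005389 ]), 'joint_torque': array([ 5.15800493e-03, -5.97754383e+01,  1.61444653e+00, -2.81952435e+01,
        1.28854369e-02,  4.95900764e-03, -1.82648427e-05]), 'eef_pos': array([ 0.24942797, -0.62665502,  0.2304247 ]), 'tool_rot': array([-7.97229254e-04,  9.82111990e-01,  1.88295928e-01, -2.17146572e-04]), 'contact_force': array([ 0.08397886,  0.70425858, -0.69881693]), 'torque': array([ 1.27759716e-03,  3.56122454e-02, -8.32053718e-05]), 'gripper_width': 0.9991846264932698}
top 482.49116478758776 [0.44379155 0.04395782 1.2364139 ] [[ 3.32232779e-03 -9.99994377e-01  4.56428320e-04]
 [-9.92314474e-01 -3.35327124e-03 -1.23696160e-01]
 [ 1.23696995e-01 -4.19612385e-05 -9.92320035e-01]]
side 350.2247856697509 [ 0.28926778 -0.39172808  0.57674861] [[ 0.82421996 -0.56619769  0.00903437]
 [-0.38770545 -0.57587159 -0.71976135]
 [ 0.41272985  0.589739   -0.69416279]]
```

View pics/both.png

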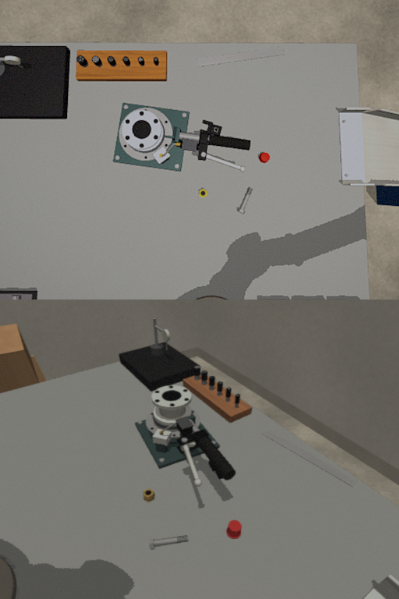

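Run:
```python
from h import *
W,p,d=pts('top0')
cv2.imwrite('pics/c1.png',cv2.resize(cv2.imread('pics/top0.png')[120:280,130:360],None,fx=3.4,fy=3.4,interpolation=cv2.INTER_CUBIC))
z=W[...,2]; reg=np.zeros(z.shape,bool); reg[120:280,130:360]=1
hi=reg&(z>.11)&(z<.16)&(d>0)
br=p.max(2)
for nm,m in(('grip',hi&(br<60)),('lever',hi&(br>110))):
  n,l,s,c=cv2.connectedComponentsWithStats(m.astype(np.uint8))
  for i in range(1,n):
    if s[i,4]<25: continue
    q=W[l==i]; (vx,vy,x,y)=cv2.fitLine(q[:,:2].astype(np.float32),2,0,.01,.01).ravel()
    print(nm,s[i],q.mean(0).round(4),'z',np.percentile(q[:,2],[5,50,95]).round(4),'dir',vx.round(3),vy.round(3),'y',q[:,1].min().round(4),q[:,1].max().round(4),'x',q[:,0].min().round(4),q[:,0].max().round(4))
```

```text
grip [170 154  23  24 427] [0.6247 0.2089 0.1447] z [0.1418 0.1447 0.148 ] dir 0.859 0.513 y 0.1833 0.2347 x 0.5976 0.6519
grip [252 170  69  36 995] [ 0.5848 -0.0224  0.138 ] z [0.1314 0.1384 0.1431] dir 0.031 -1.0 y -0.112 0.0462 x 0.535 0.6157
lever [ 156  142   51   50 1416] [0.6219 0.2095 0.1442] z [0.1406 0.1442 0.1477] dir 0.613 0.79 y 0.152 0.2669 x 0.5659 0.6804
lever [230 170  26  10 171] [0.6053 0.0689 0.1341] z [0.1292 0.1343 0.1381] dir 0.14 0.99 y 0.0393 0.0973 x 0.595 0.6172
lever [217 183  14   9  40] [0.5812 0.1105 0.1246] z [0.113  0.126  0.1305] dir 0.327 -0.945 y 0.097 0.1283 x 0.5698 0.5884
lever [258 195  56  25 291] [ 0.5293 -0.0319  0.1316] z [0.1259 0.1308 0.1422] dir 0.337 0.942 y -0.0945 0.0324 x 0.5037 0.5577
```

View pics/c1.png

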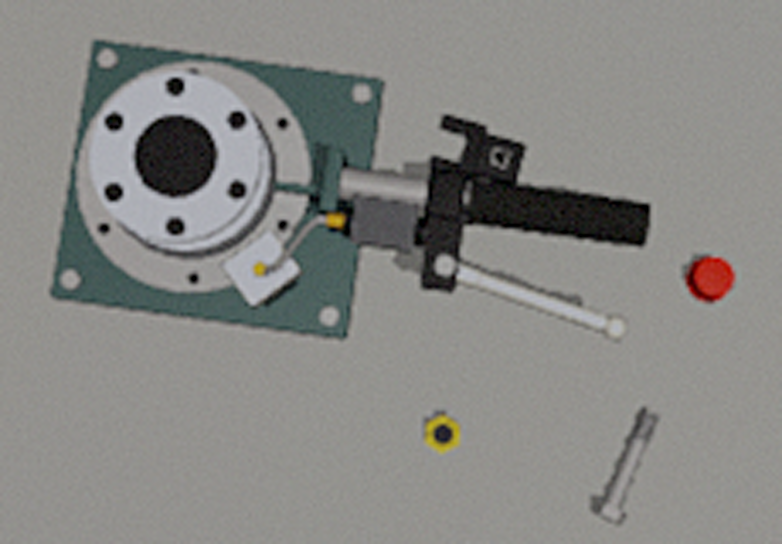

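The top crop shows the lever pivot at about (445,265), the ball end at (615,325), the brass nut at (440,432), the bolt at (625,465) and the red cap at (710,278). The press direction works out to about (0.942,-0.337). I'll shut the fingers and turn the tool so that its x axis lies along that direction.

```bash
python3 -m crank '[{"jaw":0,"az":10.3},{"jaw":0,"az":10.3},{"jaw":0,"az":10.3},{"jaw":0,"az":10.3},{"jaw":0,"y":-30},{"jaw":0,"y":-50},{"jaw":0,"y":-50},{"jaw":0,"y":-50},{"jaw":0,"y":-50},{"jaw":0}]' 60
```

```text
schema error: expected keys jaw, x, y, z, ax, ay, az
```

All keys are required, so I'll send full rows.

```bash
python3 -m crank '[{"jaw":0,"x":0,"y":0,"z":0,"ax":0,"ay":0,"az":10.3},{"jaw":0,"x":0,"y":0,"z":0,"ax":0,"ay":0,"az":10.3},{"jaw":0,"x":0,"y":0,"z":0,"ax":0,"ay":0,"az":10.3},{"jaw":0,"x":0,"y":0,"z":0,"ax":0,"ay":0,"az":10.3},{"jaw":0,"x":0,"y":-30,"z":0,"ax":0,"ay":0,"az":0},{"jaw":0,"x":0,"y":-50,"z":0,"ax":0,"ay":0,"az":0},{"jaw":0,"x":0,"y":-50,"z":0,"ax":0,"ay":0,"az":0},{"jaw":0,"x":0,"y":-50,"z":0,"ax":0,"ay":0,"az":0},{"jaw":0,"x":0,"y":-50,"z":0,"ax":0,"ay":0,"az":0},{"jaw":0,"x":0,"y":0,"z":0,"ax":0,"ay":0,"az":0}]' 60
cat >> h.py <<'E'
from scipy.spatial.transform import Rotation as Ro
PAD=np.array([.5143,-.0570]); N=np.array([.942,-.337]); U=np.array([-.337,-.942])
def where():
    o=readout.get_obs(); R=Ro.from_quat(np.roll(o['tool_rot'],-1)).as_matrix()
    e=o['eef_pos'][:2]-PAD
    print('t',o['t'],'tcp',o['eef_pos'].round(4),'along n,u mm',(1e3*e@N).round(1),(1e3*e@U).round(1),'F n,u,z',(o['contact_force'][:2]@N).round(2),(o['contact_force'][:2]@U).round(2),o['contact_force'][2].round(2),'vel',abs(o['joint_vel']).max().round(4),'jaw',o['gripper_width'])
    return o,R
E
python3 -c "
from h import *
o,R=where();print(R.round(3)); print('tool shift to standoff',(R.T@(np.array([.466,-.040,.106])-o['eef_pos'])*1e3).round(1))"
```

```text
t: 1.35
eef_pos: [0.3282, -0.4064, 0.2311]
tool_rot: [-0.001, 0.986, -0.166, -0.0]
contact_force: [-0.3, -1.2, 0.1]
gripper_width: -0.004
t 1.35 tcp [ 0.3282 -0.4064  0.2311] along n,u mm -57.5 391.8 F n,u,z 0.11 1.24 0.14 vel 0.0614 jaw -0.0039082868513457
[[ 0.945 -0.328  0.   ]
 [-0.328 -0.945  0.002]
 [-0.001 -0.002 -1.   ]]
tool shift to standoff [  10.2 -391.   125.9]
```

```bash
python3 -m crank '[{"jaw":0,"x":0,"y":-45,"z":0,"ax":0,"ay":0,"az":0},{"jaw":0,"x":0,"y":-50,"z":0,"ax":0,"ay":0,"az":0},{"jaw":0,"x":0,"y":-50,"z":0,"ax":0,"ay":0,"az":0},{"jaw":0,"x":0,"y":-50,"z":0,"ax":0,"ay":0,"az":0},{"jaw":0,"x":0,"y":-50,"z":0,"ax":0,"ay":0,"az":0},{"jaw":0,"x":0,"y":-50,"z":0,"ax":0,"ay":0,"az":0},{"jaw":0,"x":5,"y":-50,"z":0,"ax":0,"ay":0,"az":0},{"jaw":0,"x":5,"y":-46,"z":10,"ax":0,"ay":0,"az":0},{"jaw":0,"x":0,"y":0,"z":40,"ax":0,"ay":0,"az":0},{"jaw":0,"x":0,"y":0,"z":45,"ax":0,"ay":0,"az":0},{"jaw":0,"x":0,"y":0,"z":31,"ax":0,"ay":0,"az":0},{"jaw":0,"x":0,"y":0,"z":0,"ax":0,"ay":0,"az":0}]'
python3 -c "
from h import *
where(); shot('side','side1'); shot('top','top1')
a=cv2.imread('pics/side1.png')[70:300,130:380];b=cv2.imread('pics/top1.png')[120:280,130:360]
cv2.imwrite('pics/c2.png',np.hstack([cv2.resize(a,(400,368)),cv2.resize(b,(400,368*1))]))"
```

```text
t: 2.85
eef_pos: [0.4646, -0.0459, 0.1033]
tool_rot: [0.0, 0.985, -0.17, -0.003]
contact_force: [0.4, -0.2, 0.6]
gripper_width: -0.003
t 2.85 tcp [ 0.4646 -0.0459  0.1033] along n,u mm -50.5 6.3 F n,u,z 0.47 0.03 0.56 vel 0.052 jaw -0.0031864647896808294
```

View pics/c2.png

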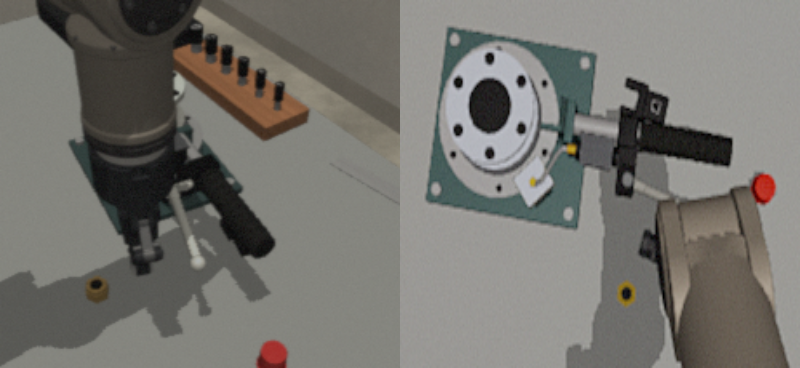

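The fingers (side crop, around (145,260)) stand in front of the blade, with the ball end at (197,262) and the bar clear behind it. Next I'll approach until they touch the lever.

```bash
python3 -m crank '[{"jaw":0,"x":6,"y":-3,"z":-1,"ax":0,"ay":0,"az":0},{"jaw":0,"x":8,"y":-3,"z":-1,"ax":0,"ay":0,"az":0},{"jaw":0,"x":8,"y":0,"z":0,"ax":0,"ay":0,"az":0},{"jaw":0,"x":5,"y":0,"z":0,"ax":0,"ay":0,"az":0},{"jaw":0,"x":3,"y":0,"z":0,"ax":0,"ay":0,"az":0},{"jaw":0,"x":2,"y":0,"z":0,"ax":0,"ay":0,"az":0},{"jaw":0,"x":0,"y":0,"z":0,"ax":0,"ay":0,"az":0}]' >/dev/null; python3 -c "from h import *;where()"
python3 -m crank '[{"jaw":0,"x":2,"y":0,"z":0,"ax":0,"ay":0,"az":0},{"jaw":0,"x":2,"y":0,"z":0,"ax":0,"ay":0,"az":0},{"jaw":0,"x":2,"y":0,"z":0,"ax":0,"ay":0,"az":0},{"jaw":0,"x":0,"y":0,"z":0,"ax":0,"ay":0,"az":0}]' >/dev/null; python3 -c "from h import *;where()"
python3 -m crank '[{"jaw":0,"x":2,"y":0,"z":0,"ax":0,"ay":0,"az":0},{"jaw":0,"x":2,"y":0,"z":0,"ax":0,"ay":0,"az":0},{"jaw":0,"x":0,"y":0,"z":0,"ax":0,"ay":0,"az":0}]' >/dev/null; python3 -c "
from h import *;where();shot('side','side2')
a=cv2.imread('pics/side2.png')[150:290,170:330]
cv2.imwrite('pics/c3.png',cv2.resize(a,None,fx=4,fy=4,interpolation=cv2.INTER_CUBIC))"
```

```text
t 3.825 tcp [ 0.4984 -0.0501  0.1072] along n,u mm -17.3 -1.1 F n,u,z -0.07 -0.73 -0.11 vel 0.0049 jaw 0.001863502608070951
t 4.325 tcp [ 0.5044 -0.0522  0.1073] along n,u mm -11.0 -1.2 F n,u,z 0.59 0.26 0.22 vel 0.0038 jaw -0.001002762836393118
t 4.7 tcp [ 0.5078 -0.0535  0.1072] along n,u mm -7.3 -1.1 F n,u,z -2.48 0.42 0.28 vel 0.0039 jaw 0.000620402903445722
```

View pics/c3.png

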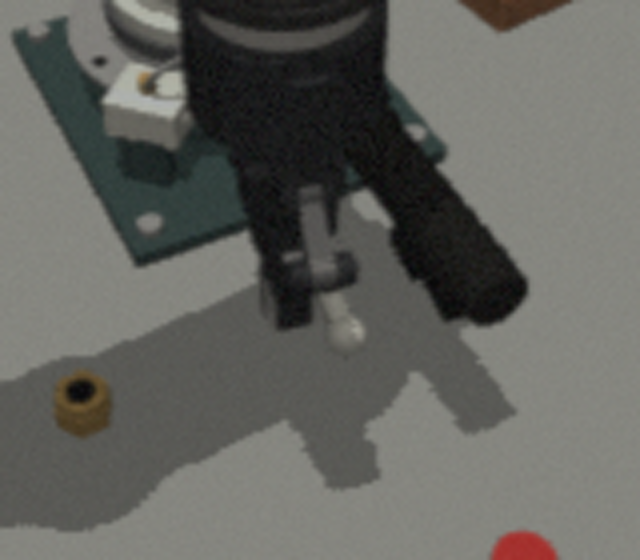

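```bash
python3 -c "
from h import *
W,p,d=pts('side2')
def rel(px,py):
  r=150+py/4;c=170+px/4;q=np.median(W[int(r)-1:int(r)+2,int(c)-1:int(c)+2].reshape(-1,3),0)
  return (px,py),((q[:2]-PAD)@N*1e3).round(1),((q[:2]-PAD)@U*1e3).round(1),(q[2]*1e3).round(1)
for x in [(285,305),(270,300),(295,275),(325,270),(342,268),(350,275),(318,225),(330,305),(345,330),(260,210),(300,255)]: print(*rel(*x))
where();shot('wrist','w2')"
```

```text
(285, 305) -12.0 13.1 131.0
(270, 300) -17.2 5.2 126.6
(295, 275) -19.3 56.2 199.6
(325, 270) -7.4 57.7 200.2
(342, 268) -1.5 58.7 199.6
(350, 275) 2.1 59.6 197.2
(318, 225) -7.0 43.2 209.0
(330, 305) 5.7 17.4 131.9
(345, 330) 8.6 32.5 131.6
(260, 210) -21.9 16.9 194.3
(300, 255) -13.3 43.6 194.2
t 4.75 tcp [ 0.5077 -0.0535  0.1072] along n,u mm -7.4 -1.0 F n,u,z -0.88 -0.11 0.84 vel 0.0019 jaw -0.001973479744895559
```

View pics/w2.png

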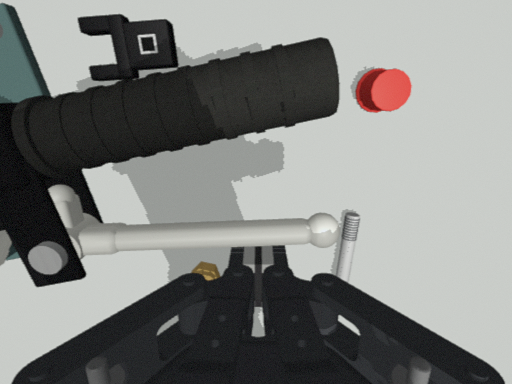

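The wrist view shows the shut fingers at (258,250) in front of the blade, the ball end at (322,230), the push rod at (65,195) with its gap still open, and the adapter lying behind the bar. The dark knob I saw in the side crop is a gripper knuckle at z≈0.2, well above everything. I'll press on gently.

```bash
S='from h import *;where()'
python3 -m crank '[{"jaw":0,"x":2,"y":0,"z":0,"ax":0,"ay":0,"az":0},{"jaw":0,"x":2,"y":0,"z":0,"ax":0,"ay":0,"az":0},{"jaw":0,"x":2,"y":0,"z":0,"ax":0,"ay":0,"az":0},{"jaw":0,"x":0,"y":0,"z":0,"ax":0,"ay":0,"az":0}]' >/dev/null; python3 -c "$S"
python3 -m crank '[{"jaw":0,"x":1.5,"y":0,"z":0,"ax":0,"ay":0,"az":0},{"jaw":0,"x":1.5,"y":0,"z":0,"ax":0,"ay":0,"az":0},{"jaw":0,"x":0,"y":0,"z":0,"ax":0,"ay":0,"az":0}]' >/dev/null; python3 -c "$S"
```

```text
t 5.3 tcp [ 0.5137 -0.0555  0.1072] along n,u mm -1.1 -1.2 F n,u,z -1.72 0.6 -0.11 vel 0.0046 jaw -0.0014277576351261916
t 5.675 tcp [ 0.5165 -0.0564  0.1073] along n,u mm 1.8 -1.3 F n,u,z -1.35 -0.77 0.69 vel 0.0043 jaw 0.005809640869587768
```

```bash
S='from h import *;where()'
python3 -m crank '[{"jaw":0,"x":1.5,"y":0,"z":0,"ax":0,"ay":0,"az":0},{"jaw":0,"x":1.5,"y":0,"z":0,"ax":0,"ay":0,"az":0},{"jaw":0,"x":0,"y":0,"z":0,"ax":0,"ay":0,"az":0}]' >/dev/null; python3 -c "$S"
python3 -m crank '[{"jaw":0,"x":1.5,"y":0,"z":0,"ax":0,"ay":0,"az":0},{"jaw":0,"x":1.5,"y":0,"z":0,"ax":0,"ay":0,"az":0},{"jaw":0,"x":0,"y":0,"z":0,"ax":0,"ay":0,"az":0}]' >/dev/null; python3 -c "$S"
```

```text
t 6.05 tcp [ 0.5194 -0.0574  0.1073] along n,u mm 4.9 -1.4 F n,u,z -2.97 -1.07 -0.01 vel 0.0053 jaw -0.0024406548826638097
t 6.425 tcp [ 0.522  -0.0583  0.1073] along n,u mm 7.7 -1.4 F n,u,z -3.06 -1.12 1.94 vel 0.0027 jaw 0.0007566239106152874
```

```bash
S='from h import *;where()'
python3 -m crank '[{"jaw":0,"x":1,"y":0,"z":0,"ax":0,"ay":0,"az":0},{"jaw":0,"x":1,"y":0,"z":0,"ax":0,"ay":0,"az":0},{"jaw":0,"x":0,"y":0,"z":0,"ax":0,"ay":0,"az":0}]' >/dev/null; python3 -c "$S"
python3 -m crank '[{"jaw":0,"x":1,"y":0,"z":0,"ax":0,"ay":0,"az":0},{"jaw":0,"x":1,"y":0,"z":0,"ax":0,"ay":0,"az":0},{"jaw":0,"x":0,"y":0,"z":0,"ax":0,"ay":0,"az":0}]' >/dev/null; python3 -c "$S"
```

```text
t 6.8 tcp [ 0.5234 -0.0587  0.1072] along n,u mm 9.2 -1.4 F n,u,z -4.54 -2.74 2.17 vel 0.0023 jaw 0.0024703087498734086
t 7.175 tcp [ 0.5246 -0.059   0.1071] along n,u mm 10.3 -1.6 F n,u,z -7.8 -1.82 3.48 vel 0.0025 jaw -0.0017752225439007269
```

The force is now rising at about 3 N per mm, so the lever has come up against its stop. I'll firm it up to about 15 N.

```bash
S='from h import *;where()'
python3 -m crank '[{"jaw":0,"x":1,"y":0,"z":0,"ax":0,"ay":0,"az":0},{"jaw":0,"x":1,"y":0,"z":0,"ax":0,"ay":0,"az":0},{"jaw":0,"x":0,"y":0,"z":0,"ax":0,"ay":0,"az":0}]' >/dev/null; python3 -c "$S"
python3 -m crank '[{"jaw":0,"x":1,"y":0,"z":0,"ax":0,"ay":0,"az":0},{"jaw":0,"x":1,"y":0,"z":0,"ax":0,"ay":0,"az":0},{"jaw":0,"x":0,"y":0,"z":0,"ax":0,"ay":0,"az":0}]' >/dev/null; python3 -c "$S"
```

```text
t 7.55 tcp [ 0.5256 -0.0592  0.1071] along n,u mm 11.4 -1.8 F n,u,z -10.53 -2.84 7.27 vel 0.0014 jaw -0.0037217925842880973
t 7.925 tcp [ 0.5265 -0.0594  0.1069] along n,u mm 12.3 -1.9 F n,u,z -13.68 -2.14 9.5 vel 0.0027 jaw 0.0005401677950103649
```

```bash
python3 -m crank '[{"jaw":0,"x":0,"y":0,"z":0,"ax":0,"ay":0,"az":0},{"jaw":0,"x":0,"y":0,"z":0,"ax":0,"ay":0,"az":0},{"jaw":0,"x":0,"y":0,"z":0,"ax":0,"ay":0,"az":0},{"jaw":0,"x":0,"y":0,"z":0,"ax":0,"ay":0,"az":0}]' >/dev/null; python3 -c "
from h import *
where();shot('wrist','w3');shot('side','s3')
a=cv2.imread('pics/s3.png')[150:290,170:330]
cv2.imwrite('pics/c4.png',np.hstack([cv2.imread('pics/w3.png')[:,:400],cv2.resize(a,(400,384))]))
where()"
```

```text
t 8.425 tcp [ 0.5265 -0.0594  0.1069] along n,u mm 12.3 -1.9 F n,u,z -14.69 -3.04 9.31 vel 0.0016 jaw -0.0011994434057812228
t 8.525 tcp [ 0.5265 -0.0594  0.1069] along n,u mm 12.3 -1.8 F n,u,z -13.63 -1.27 8.85 vel 0.002 jaw 0.0031456913808510507
```

View pics/c4.png

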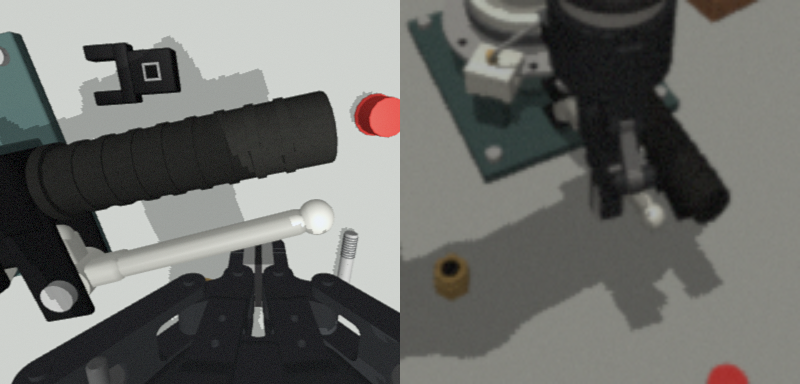

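In the wrist view the blade is nearly parallel to the grip with a clear gap (ball end (317,217), grip end (325,130)). The knuckle sits against the push rod at about (75,245), the fingers are in front of the blade, and the loose parts look untouched. The force is steady at 14–17 N, so I'm handing in.

```bash
python3 -c "
from h import *
ticket.hand_in();where()"
```

```text
the job is handed in; nothing more can be done
the job is handed in; nothing more can be done
```

I pressed the brake lever from its front with the sides of the shut fingers until it came up hard. I handed the job in at about 8.5 s with the lever still held there. The hand-in gives no verdict.

**Stop:** The force stayed at 1–3 N at first, then rose by about 3 N per mm. That matches the lever meeting its push rod, roughly 18 mm of travel at the pad (about 0.2 rad).

**Last checks:**
- **Push:** It was steady at about 14 N along the press direction, or about 17 N in total, with the arm at rest.
- **Gap and surroundings:** The last pictures show a clear gap between blade and grip. The fingers are only in front of the blade, and the loose parts that can be seen look undisturbed.

**Less certain:**
- **Upward force:** The sensor showed about 9 N upward on the tool. I take this to be friction on the blade and did not look into it further.
- **Lever angle and rod force:** I judged both from the force curve and the pictures, not from a direct measurement.
- **Loose parts:** I judged their positions by eye and did not measure them again at the end.

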